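# Reset the load frame's trip with its key

### The job

The load frame has tripped and must be reset at its control console. Take the orange-headed key out of its wooden stand, push it fully home into the key switch on top of the console, turn it gently clockwise to its stop and back home, then draw it out and put it back fully down in its stand. Feel for the slot and never force the key, and leave the other things on the bench where they are.

Things in the scene. Friction and masses are not known exactly. Their poses are not given: they have to be found in the camera images.
- console: fixed blue and grey steel control console 160 (x) x 200 (y) x 90 mm high, origin at the centre of its underside, z up. Mid-top sits the key switch: dark square bezel 66 x 66 mm, flat top 98 mm above the bench, with a vertical key slot 19.5 x 6.5 mm at the bezel's centre, long side along the console's x. White mark on the bezel: home; red mark: stop
- cutout (a point): console's centre at bezel-top height (98 mm), axes as the console's. The switch floats in an oversize panel cut-out: its centre (slot and turning axis) lies up to 6 mm from this point in console x and also in y, differently each time and not measured: find it by feel or eye. It is never turned, and stays put under gentle touch
- funnel (a point): same point as cutout, 3 mm lower. The slot has a brass lead-in funnel: 23.5 x 10.5 mm at the bezel's top, narrowing evenly to the 19.5 x 6.5 mm slot 3 mm down. The bezel is 10 mm thick; the turning barrel, with a slot of the same size, lies 11 to 31 mm below the bezel's top
- barrel (a joint): angle of the switch's barrel under the bezel, rad: 0 home (slots line up, key can go in and out), grows clockwise seen from above, hard stop at 1.2. Stays where left, drag about 0.05 N m, moved only with the key, which has about 0.1 rad of play in it. Once turned, the key is held captive by the bezel
- key: loose 70 g key, upright in the stand. Origin: centre of its flange's underside, z up. Flange: steel disc 32 mm across, 4 thick. Head: orange block 36 (x) x 12 (y) mm, 4 to 48 mm above the origin, gripped across its 12 mm. Below: round 6 mm shank, and from 14 to 28 mm down a flat bit 18 (x) x 5 (y) mm. Home in the switch, the flange lies on the bezel. Half a turn fits as well
- key_tip (a point): centre of the bit's lower end, 28 mm below the key's origin
- stand: fixed wooden key stand 75 x 75 x 45 mm high, origin at the centre of its underside, with a square 24 x 24 mm hole 36 mm deep in its top, no lead-in; the key's flange rests on the top, any yaw will do
- stand_hole (a point): centre of the hole's mouth, on the stand's top (45 mm high)
- specimen: bystander: brown soil specimen 38 mm across, standing on an aluminium foot 56 mm across, 88 mm high in all; origin under its centre
- tin: bystander: aluminium moisture tin 60 mm across, 60 mm high; origin under its centre
- wrench: bystander: steel wrench lying on the bench; origin under its middle
There are look-alikes about, which are no part of the job. There is more than one size of the key; the job needs the smallest. Of the things like the stand, leave any that is black; of the rest the larger one is meant.

How it is judged:
By the outcome, as a careful person would: the job done as asked, in the order asked, and still so for the second after the job is handed in, with the robot touching nothing.
It also fails if it takes over 72 s, if anything falls off the work surface, if the arm or the gripper's body presses on something with over 40 N, if the wrist force passes 120 N, or if a joint passes its speed limit or range.

### The arm

A 6-joint arm with a two-finger parallel gripper is mounted at the origin on the work surface. World frame = base frame: x ahead of the robot, y to its left, z up, the work surface at z = 0. Lengths are in mm, angles in degrees, forces in N, time in s.
With the tool pointing down it reaches from about 325 to 850 mm from the base axis. Payload 15.5 kg.
Tool frame: the origin (TCP) lies where the fingers leave the gripper's body, on its centre line; the fingertips stand 78 mm ahead of it and the grasp point (between the pads) lies 60 mm ahead of it; z points along the fingers, y is the direction in which the jaws open and shut (so a half turn about z gives the same grasp; the last joint's range is limited). The gripper opens to 91 mm and grips with 3 to 60 N. Pads are 32 mm wide; open, the fingers measure 118 mm over their backs; the gripper's body (76 mm by 178 mm) begins 60 mm behind the grasp point.
Start: joints at [58.184, 28.281, 77.091, -0, 74.628, -5.472], TCP at [277.352, 560.092, 292.215] pointing down, gripper open.
Joint ranges: [-166.48, 166.48], [-47.26, 123.95], [12.59, 153.08], [-70.14, 250.14], [6.76, 159.57], [-176.63, 176.63]. Speed limits (degrees/s): [108.29, 108.29, 147.25, 172.46, 172.46, 172.46].

### API

Orientations are given as a 3x3 rotation matrix whose columns are the frame's x, y, z axes.
In Python, from plant import env gives the robot as it stands.
- The arm moves only by the tool servo_tool, never from a script. Its arguments are lists of equal length, an entry for each row: "linear": the shift along the tool's x, y, z in cm, a list of three; "rotation": the turn, a rotation vector about the tool's x, y, z in degrees, a list of three; "fingers": the closure in counts, from 0 (fully open) to 255 (shut). In form: {"linear": [[x, y, z], ...], "rotation": [[rx, ry, rz], ...], "fingers": [fingers, ...]}. A call has 1 to 12 rows; each row is the pose to reach, as a shift and turn from the pose commanded when the call began, along the tool's axes at that moment; what a row does not reach only later rows make up. A row lasts 1/8 s, in which the tool goes at most 62.5 mm and 10.7 degrees, less where a joint would pass 70% of its speed; a pose out of reach is approached as far as the arm can. A call with a gripper value outside its range is refused whole. The fingers move at their own pace and stop on an object; "force" is the grip in N (left out, the last holds). Time passes only in rows, so rows that repeat a pose let the fingers close. It gives the time, the measured TCP pose, the force and the opening at its end, in the units of the state.
- env.sense(): the state, without advancing time (a new reading comes with each control period).
- env.snapshot(name): name is "scene" or "side" or "wrist"; returns a dict with "img" (420x560x3 uint8, red, green, blue), "K" (3x3 intrinsics, pixels), "rvec" (rotation vector, rad) and "tvec" (3), from world to camera coordinates, as OpenCV has them. Camera axes: x right, y down, z forward; pixel columns grow to the right and rows downward; lengths in mm; the calibration is good to about 2 mm. A picture is of the moment at which its call begins. There is no depth.
- env.sign_off(): hands the job in, once; it reports no verdict.
The state is a dict: "clock": time; "joint_positions": joint angles; "joint_velocities": joint speeds; "joint_torque": joint torques, N m; "ee_pos": TCP position; "eef_rot": TCP orientation; "ft_force": force on the tool from outside, world axes, zero at the start; "torque": the same for the moment, N m; "finger_gap": finger opening in mm.
Only numpy, scipy, OpenCV 4.12 (cv2) and the standard library are available. Lean on these libraries where they do the work, as an engineer would, in place of code of your own. Each camera call takes 0.05 s, during which the arm holds its last target.

## Working session

There is one attempt and no reset: what is moved stays moved. The work goes in short steps, Python scripts to look and compute and a tool call to move; the robot and the scene stay as the last step left them, time stands still between calls to the robot, and variables do not carry over. Pictures are saved under pics/ and viewed, and the job is handed in when it is done.

Besides the shell and the picture viewer there is one more tool, called after "Request:" as name(argument=value, ...) on one line, values as JSON. servo_tool: Moves the arm, as the interface text tells. Its arguments: {"type":"object","properties":{"linear":{"type":"array","items":{"type":"array","items":{"type":"number"}}},"rotation":{"type":"array","items":{"type":"array","items":{"type":"number"}}},"fingers":{"type":"array","items":{"type":"number"}},"force":{"type":"number"}},"required":["linear","rotation","fingers"]}

```bash
ls; mkdir -p pics
python3 - <<'E'
from plant import env
import cv2
s=env.sense()
print({k:(v if not hasattr(v,'tolist') else v.tolist()) for k,v in s.items()})
for n in ["scene","side","wrist"]:
    d=env.snapshot(n); cv2.imwrite(f"pics/{n}0.png",d["img"][:,:,::-1]); print(n,d["K"],d["rvec"],d["tvec"])
E
```

```text
pics
{'clock': 0.0, 'joint_positions': [58.18472267375554, 28.313358812844527, 77.12570127642424, 0.0014419731252525842, 74.62756444042475, -5.470659321260479], 'joint_velocities': [0.009499657286187567, -0.005000064281895362, -0.058505876638022376, -0.05323404644202347, 0.08705134336607771, -0.00023283740913752793], 'joint_torque': [-0.0008538764268450905, -87.88394451141357, -38.18387031555176, 0.07063370430842042, 0.053576339269056916, -9.256102657673182e-05], 'ee_pos': [277.19402020347604, 559.8686120722558, 291.6632156412848], 'eef_rot': [[-0.8961381155659962, 0.4437748036261641, -0.0006336374236145932], [0.4437752354548129, 0.8961375949936554, -0.0009753132893195847], [0.0001350068534542673, -0.0011552080100348165, -0.9999993236335727]], 'ft_force': [-0.02218160495991603, 0.013643024897607041, -0.5479302893751289], 'torque': [0.066634590759072, 0.030097951851896405, 0.005842936769978005], 'finger_gap': 91.48289556542342}
scene [[498.87519893   0.         288.8440792 ]
 [  0.         498.87519893 210.81551297]
 [  0.           0.           1.        ]] [ 0.79803603  2.68748188 -0.95817668] [ 498.81971122 -163.66268952 1151.23614848]
side [[438.64390186   0.         283.43942482]
 [  0.         438.64390186 210.94781778]
 [  0.           0.           1.        ]] [ 2.35944306 -0.13837136  0.06375955] [-586.39300377   79.75044311 1004.18376124]
wrist [[343.88395578   0.         278.92048267]
 [  0.         343.88395578 211.31819001]
 [  0.           0.           1.        ]] [-2.49277002 -1.54721704 -0.18332098] [-623.96986054  -25.59410257  389.08474002]
```

View pics/scene0.png

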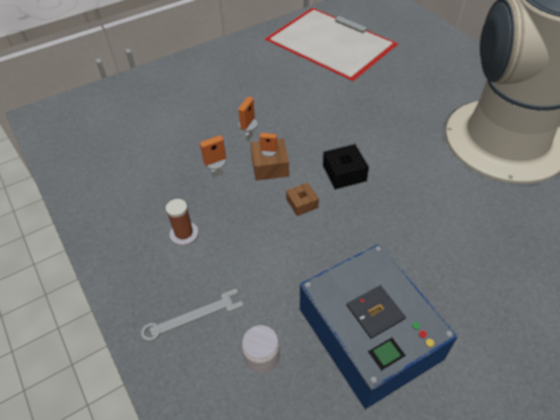

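View pics/side0.png

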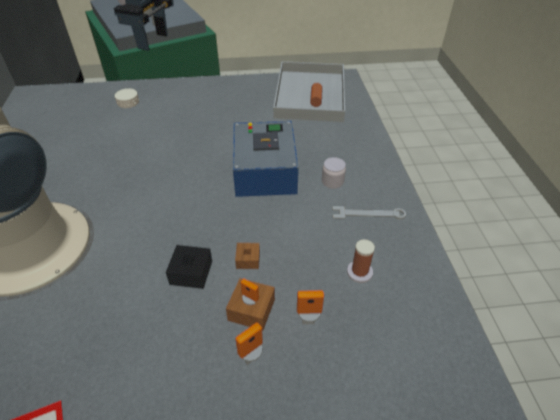

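View pics/wrist0.png

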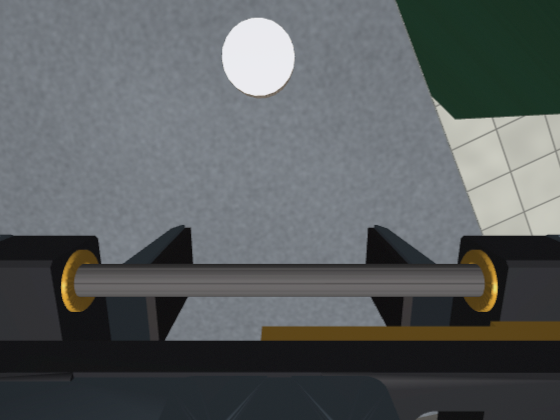

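```bash
cat > h.py <<'E'
import numpy as np, cv2
CAL={"scene":([498.87519893,288.8440792,210.81551297],[0.79803603,2.68748188,-0.95817668],[498.81971122,-163.66268952,1151.23614848]),
"side":([438.64390186,283.43942482,210.94781778],[2.35944306,-0.13837136,0.06375955],[-586.39300377,79.75044311,1004.18376124])}
def K(c): f,cx,cy=CAL[c][0]; return np.array([[f,0,cx],[0,f,cy],[0,0,1.]])
def ray(c,u,v,k=None,rv=None,tv=None):
    if k is None: k,rv,tv=K(c),CAL[c][1],CAL[c][2]
    R=cv2.Rodrigues(np.array(rv,float))[0]; o=-R.T@np.array(tv,float)
    d=R.T@np.linalg.inv(k)@np.array([u,v,1.]); return o,d
def onz(c,u,v,z,**kw):
    o,d=ray(c,u,v,**kw); return o+d*(z-o[2])/d[2]
def proj(c,P):
    return cv2.projectPoints(np.array(P,float).reshape(-1,3),np.array(CAL[c][1]),np.array(CAL[c][2]),K(c),None)[0].reshape(-1,2)
def crop(src,dst,x0,y0,x1,y1,s):
    im=cv2.imread(src)[y0:y1,x0:x1]; im=cv2.resize(im,None,fx=s,fy=s,interpolation=cv2.INTER_CUBIC)
    for i in range(x0-x0%10+10,x1,10): 
        cv2.putText(im,str(i),((i-x0)*s,10),0,.35,(255,255,255),1); cv2.line(im,((i-x0)*s,12),((i-x0)*s,16),(255,255,255),1)
    for i in range(y0-y0%10+10,y1,10): 
        cv2.putText(im,str(i),(0,(i-y0)*s+4),0,.35,(255,255,255),1);cv2.line(im,(24,(i-y0)*s),(28,(i-y0)*s),(255,255,255),1)
    cv2.imwrite(dst,im)
E
python3 -c "
from h import *
crop('pics/scene0.png','pics/c1.png',190,90,320,190,6)
crop('pics/scene0.png','pics/c2.png',295,240,460,400,4)
crop('pics/side0.png','pics/c3.png',220,270,340,370,6)
crop('pics/side0.png','pics/c4.png',225,115,305,200,7)
"
```

```text
(no output)
```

View pics/c1.png

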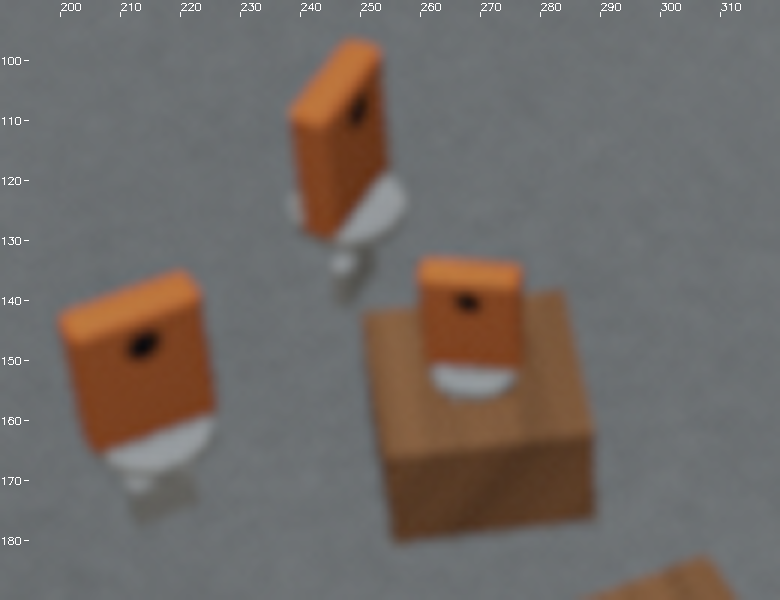

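View pics/c2.png

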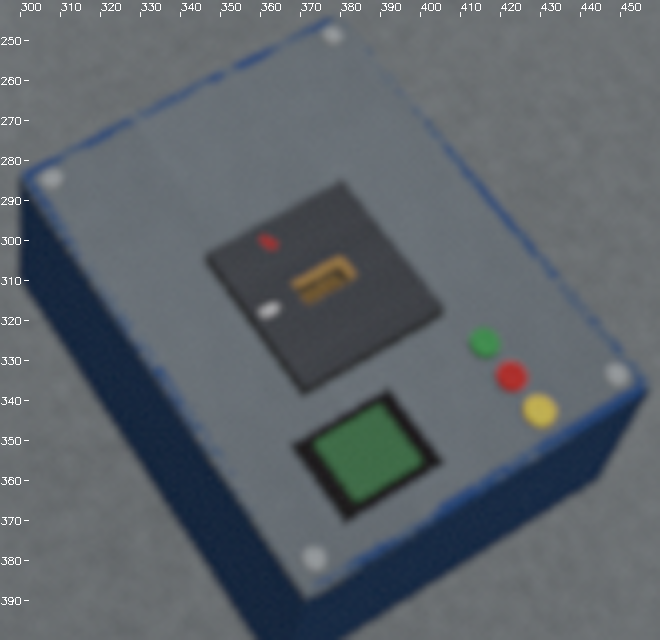

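View pics/c3.png

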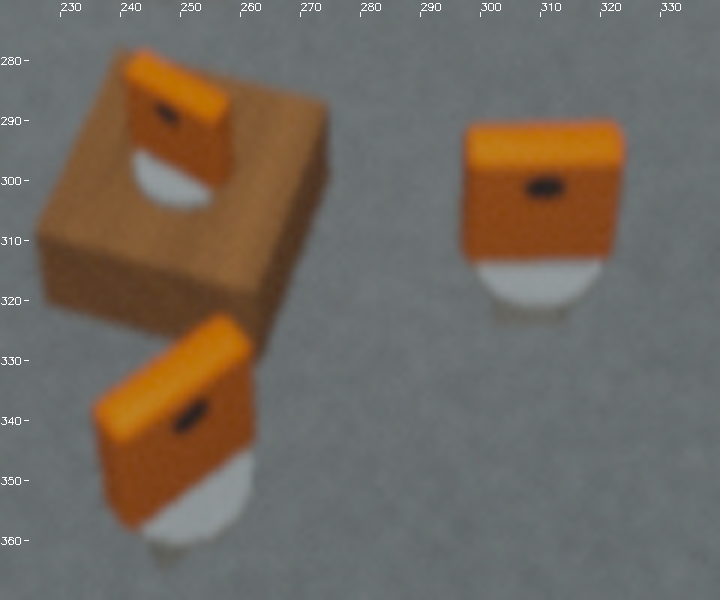

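View pics/c4.png

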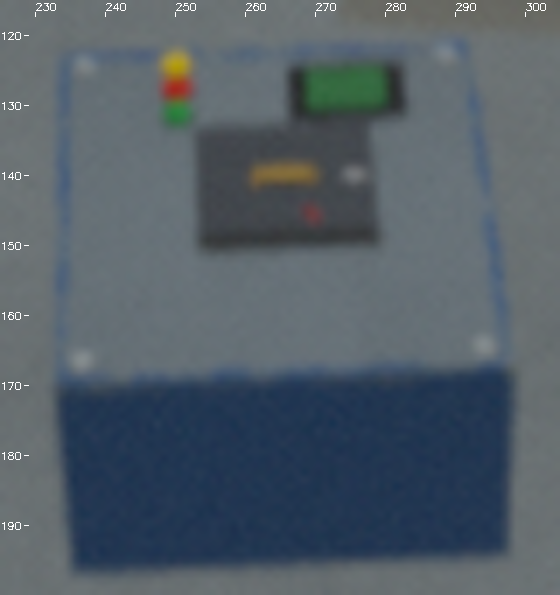

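Run:
```python
from h import *
def pts(c,P,x0,y0,s,z): return np.array([onz(c,x0+u/s,y0+v/s,z)[:2] for u,v in P])
r=lambda a:np.round(a,1).tolist()
for n,c,P,x0,y0,s,z in [
("keytop scene","scene",[(420,258),(523,264),(520,292),(418,284)],190,90,6,93),
("keytop side","side",[(143,47),(232,92),(222,115),(127,70)],220,270,6,93),
("stand scene","scene",[(362,313),(565,290),(592,432),(388,460)],190,90,6,45),
("stand side","side",[(120,50),(328,103),(253,295),(38,230)],220,270,6,45),
("funnel scene","scene",[(291,284),(343,255),(358,275),(308,305)],295,240,4,98),
("bezel scene","scene",[(205,257),(343,180),(442,312),(304,395)],295,240,4,98),
("bezel side","side",[(200,128),(368,126),(378,238),(200,240)],225,115,7,98),
("funnel side","side",[(252,163),(318,163),(319,184),(254,186)],225,115,7,98),
("console scene","scene",[(22,178),(332,18),(648,385),(305,600)],295,240,4,90),
("console side","side",[(67,55),(462,40),(508,368),(62,382)],225,115,7,90),
("white scene","scene",[(268,310)],295,240,4,98),("red scene","scene",[(268,242)],295,240,4,98),
("key2 top", "scene",[(180,270),(200,290),(75,342),(60,318)],190,90,6,100),
("key3 top", "scene",[(350,40),(383,48),(320,125),(290,110)],190,90,6,100),
]:
    q=pts(c,P,x0,y0,s,z); print(n,r(q),'C',r(q.mean(0)), 'edges',[ (round(float(np.linalg.norm(d)),1),round(float(np.degrees(np.arctan2(d[1],d[0]))),1)) for d in np.roll(q,-1,0)-q])
```

```text
keytop scene [[508.0, -241.7], [479.8, -219.3], [488.1, -207.9], [515.3, -230.7]] C [497.8, -224.9] edges [(36.0, 141.5), (14.1, 53.8), (35.5, -40.1), (13.2, -123.7)]
keytop side [[488.8, -214.9], [515.4, -235.2], [511.6, -243.4], [483.4, -223.1]] C [499.8, -229.1] edges [(33.4, -37.4), (9.0, -114.6), (34.8, 144.4), (9.9, 56.4)]
stand scene [[515.8, -275.2], [447.5, -244.6], [478.7, -177.9], [545.5, -205.7]] C [496.9, -225.8] edges [(74.8, 155.9), (73.6, 64.9), (72.3, -22.6), (75.5, -113.2)]
stand side [[480.2, -180.1], [547.7, -209.5], [516.8, -278.4], [450.7, -247.1]] C [498.8, -228.8] edges [(73.6, -23.6), (75.5, -114.1), (73.1, 154.7), (73.3, 66.3)]
funnel scene [[579.4, 204.9], [554.6, 206.2], [555.3, 216.1], [579.5, 215.5]] C [567.2, 210.7] edges [(24.8, 177.1), (9.9, 86.0), (24.3, -1.4), (10.6, -90.7)]
bezel scene [[600.2, 177.4], [533.0, 180.0], [538.5, 245.8], [604.0, 243.5]] C [568.9, 211.7] edges [(67.2, 177.8), (66.0, 85.2), (65.5, -2.0), (66.3, -93.3)]
bezel side [[540.2, 241.4], [602.8, 235.6], [598.9, 167.1], [535.3, 173.1]] C [569.3, 204.3] edges [(62.9, -5.3), (68.7,
[... 276 characters left out ...]
C [564.6, 206.8] edges [(156.0, 177.3), (197.0, 87.6), (159.3, -2.6), (197.3, -93.3)]
console side [[492.6, 306.9], [647.0, 299.9], [636.6, 99.3], [482.7, 109.2]] C [564.7, 203.8] edges [(154.6, -2.6), (200.9, -93.0), (154.2, 176.3), (197.9, 87.1)]
white scene [[593.7, 208.8]] C [593.7, 208.8] edges [(0.0, 0.0)]
red scene [[575.5, 185.7]] C [575.5, 185.7] edges [(0.0, 0.0)]
key2 top [[583.3, -275.1], [582.3, -262.4], [629.4, -263.1], [628.3, -276.4]] C [605.8, -269.2] edges [(12.7, 94.5), (47.1, -0.8), (13.3, -94.4), (45.1, 178.3)]
key3 top [[472.5, -351.0], [464.7, -340.2], [505.5, -315.1], [510.4, -328.3]] C [488.3, -333.6] edges [(13.3, 125.9), (47.9, 31.6), (14.1, -69.7), (44.2, -149.2)]
```

```bash
cat >> h.py <<'E'
def wcam(d,s):
    "camera pose in tool frame"
    R=cv2.Rodrigues(np.array(d['rvec'],float))[0]; o=-R.T@np.array(d['tvec'],float)
    Rt=np.array(s['eef_rot']); return Rt.T@(o-np.array(s['ee_pos'])), Rt.T@R.T
def plan(s,pos,yaw_y,pos0=None):
    "tool-frame shift (cm) & rotvec(deg) from sensed pose to TCP pos, jaw axis at world angle yaw_y deg, tool down"
    from scipy.spatial.transform import Rotation as Ro
    Rt=np.array(s['eef_rot']); a=np.radians(yaw_y)
    y=np.array([np.cos(a),np.sin(a),0]); z=np.array([0,0,-1.]); x=np.cross(y,z)
    Rg=np.stack([x,y,z],1)
    return (Rt.T@(np.array(pos)-np.array(s['ee_pos']))/10).round(2).tolist(), np.degrees(Ro.from_matrix(Rt.T@Rg).as_rotvec()).round(2).tolist()
E
python3 - <<'E'
from h import *
from plant import env
s=env.sense(); d=env.snapshot("wrist"); print(s['clock'])
o,R=wcam(d,s); print(o.round(1)); print(R.round(3))
# hover with grasp point axis over key: choose tcp 50..
for yaw in(52,):
  a=np.radians(yaw)
  print(plan(s,[498.5,-227,260],yaw))
E
```

```text
0.15
[ 66.5  -0.5 -91.9]
[[-0.    -0.972 -0.235]
 [ 1.    -0.     0.   ]
 [-0.    -0.235  0.972]]
([-54.75, -60.7, 3.23], [-0.05, 0.0, 11.66])
```

Request:
servo_tool(linear=[[-54.75,-60.7,3.23],[-54.75,-60.7,3.23],[-54.75,-60.7,3.23],[-54.75,-60.7,3.23],[-54.75,-60.7,3.23],[-54.75,-60.7,3.23],[-54.75,-60.7,3.23],[-54.75,-60.7,3.23],[-54.75,-60.7,3.23],[-54.75,-60.7,3.23],[-54.75,-60.7,3.23],[-54.75,-60.7,3.23]], rotation=[[0,0,11.66],[0,0,11.66],[0,0,11.66],[0,0,11.66],[0,0,11.66],[0,0,11.66],[0,0,11.66],[0,0,11.66],[0,0,11.66],[0,0,11.66],[0,0,11.66],[0,0,11.66]], fingers=[0,0,0,0,0,0,0,0,0,0,0,0])

```text
clock: 1.7
ee_pos: [480.4, -163.6, 262.6]
eef_rot: [[-0.788, 0.616, 0.0], [0.616, 0.788, -0.0], [-0.0, 0.0, -1.0]]
ft_force: [-0.1, 0.4, -0.1]
finger_gap: 91.3
```

Run:
```python
from h import *
from plant import env
s=env.sense(); print(s['ee_pos'],plan(s,[498.5,-227,260],52))
```

```text
[ 480.40159277 -163.58493184  262.59883973] ([-5.33, -3.88, 0.26], [0.01, 0.01, -0.03])
```

Request:
servo_tool(linear=[[-5.33,-3.88,0.26],[-5.33,-3.88,0.26],[-5.33,-3.88,0.26],[-5.33,-3.88,0.26]], rotation=[[0,0,0],[0,0,0],[0,0,0],[0,0,0]], fingers=[0,0,0,0])

```text
clock: 2.2
ee_pos: [498.0, -223.5, 260.1]
eef_rot: [[-0.789, 0.615, -0.0], [0.615, 0.789, 0.0], [0.001, 0.0, -1.0]]
ft_force: [-0.1, 0.9, 0.2]
finger_gap: 90.9
```

Run:
```python
from h import *
from plant import env
import pickle
s=env.sense(); d=env.snapshot("wrist"); print(s['clock'],np.round(s['ee_pos'],1)); cv2.imwrite("pics/w1.png",d["img"][:,:,::-1])
pickle.dump((s,d),open("w1.pkl","wb"))
```

```text
2.2 [ 498.  -223.5  260.1]
```

View pics/w1.png

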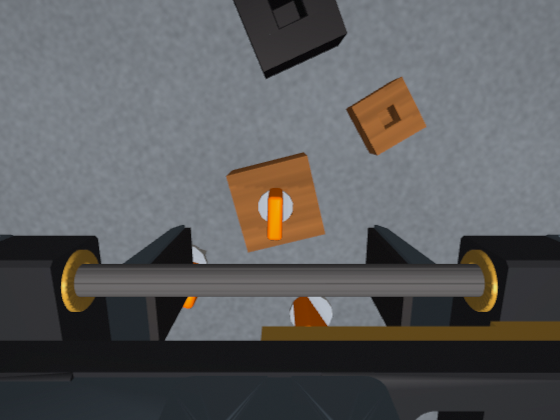

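```bash
python3 -c "
from h import *
crop('pics/w1.png','pics/w1c.png',220,145,335,260,5)"
```

```text
(no output)
```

View pics/w1c.png

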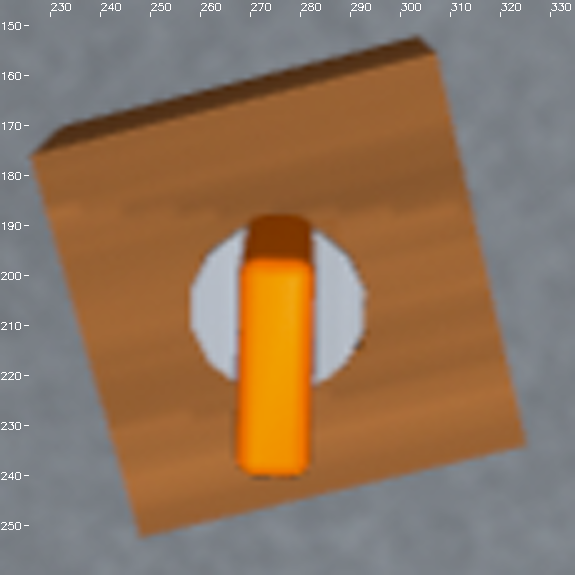

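Run:
```python
from h import *
import pickle
s,d=pickle.load(open("w1.pkl","rb")); kw=dict(k=d['K'],rv=d['rvec'],tv=d['tvec'])
f=lambda P,z:np.array([onz(0,220+u/5,145+v/5,z,**kw)[:2] for u,v in P])
def rep(n,q): print(n,q.mean(0).round(1),[(round(float(np.linalg.norm(e)),1),round(float(np.degrees(np.arctan2(e[1],e[0]))),1)) for e in np.roll(q,-1,0)-q])
rep('top',f([(241,258),(312,258),(309,475),(236,475)],93))
rep('stand',f([(32,155),(437,52),(526,445),(140,537)],45))
rep('flange',f([(190,305),(366,305)],49)); print(f([(278,220),(278,390)],49))
s0=s;print(np.degrees(np.arctan2(s['eef_rot'][1][1],s['eef_rot'][0][1])))
from plant import env
s=env.sense(); print(s['ee_pos'])
```

```text
top [ 497.3 -227.7] [(10.9, 52.0), (34.9, -38.6), (11.5, -128.0), (35.0, 140.3)]
stand [ 498.3 -226.9] [(74.5, 66.2), (74.8, -24.0), (74.7, -113.9), (74.7, 155.9)]
flange [ 497.2 -227.4] [(31.8, 52.0), (31.8, -128.0)]
[[ 485.00390476 -217.85506122]
 [ 509.77907854 -237.26680174]]
52.05701245421999
[ 498.08352411 -223.45710261  260.1521025 ]
```

Run:
```python
from h import *
from plant import env
s=env.sense(); print(s['clock'],s['ee_pos'],np.round(s['joint_velocities'],2))
d=env.snapshot("wrist");s=env.sense(); print(s['clock'],s['ee_pos'])
o,R=wcam(d,s);print(o)
```

```text
2.25 [ 498.08352411 -223.45710261  260.1521025 ] [-0.04  0.04 -0.34 -0.1   0.03 -0.12]
2.3 [ 498.18803681 -223.54989675  260.2031178 ]
[ 66.48649826  -0.6245978  -91.89936687]
```

Run:
```python
from h import *
from plant import env
s=env.sense(); print(plan(s,[497.3,-227.6,180],51.5))
```

```text
([-0.18, -0.37, 8.02], [0.0, -0.01, 0.57])
```

Request:
servo_tool(linear=[[-0.18,-0.37,4.0],[-0.18,-0.37,8.0],[-0.18,-0.37,8.0],[-0.18,-0.37,8.0]], rotation=[[0,0,0.57],[0,0,0.57],[0,0,0.57],[0,0,0.57]], fingers=[0,0,0,0])

```text
clock: 2.8
ee_pos: [498.0, -228.6, 181.3]
eef_rot: [[-0.782, 0.623, 0.001], [0.623, 0.782, -0.001], [-0.001, 0.0, -1.0]]
ft_force: [1.4, -0.5, -0.1]
finger_gap: 91.3
```

Run:
```python
from h import *
from plant import env
s=env.sense(); print(s['ee_pos'],plan(s,[497.3,-227.6,134],51.5))
```

```text
[ 497.98394312 -228.62592451  181.32795183] ([0.12, 0.04, 4.73], [0.01, 0.06, -0.04])
```

Request:
servo_tool(linear=[[0.1,0.04,3],[0.1,0.04,4.7],[0.1,0.04,4.7],[0.1,0.04,4.7],[0.1,0.04,4.7],[0.1,0.04,4.7],[0.1,0.04,4.7],[0.1,0.04,4.7],[0.1,0.04,4.7]], rotation=[[0,0,0],[0,0,0],[0,0,0],[0,0,0],[0,0,0],[0,0,0],[0,0,0],[0,0,0],[0,0,0]], fingers=[0,0,0,180,255,255,255,255,255], force=30)

```text
clock: 3.92
ee_pos: [496.9, -227.8, 133.0]
eef_rot: [[-0.782, 0.624, -0.0], [0.624, 0.782, 0.0], [0.0, -0.0, -1.0]]
ft_force: [1.1, 0.5, -0.4]
finger_gap: 34.0
```

Run:
```python
from h import *
from plant import env
s=env.sense(); print(s['clock'],s['ee_pos'],s['ft_force'],s['torque'],s['finger_gap'],plan(s,[497.3,-227.6,134],51.5))
```

```text
3.925 [ 496.92709954 -227.8212459   132.97819644] [ 1.09610443  0.52166693 -0.351895  ] [-0.02812402 -0.0006293   0.03674153] 33.971180689162644 ([-0.02, 0.04, -0.1], [-0.0, -0.0, -0.07])
```

Request:
servo_tool(linear=[[0,0,0],[0,0,0],[0,0,0],[0,0,0],[0,0,0],[0,0,0]], rotation=[[0,0,0],[0,0,0],[0,0,0],[0,0,0],[0,0,0],[0,0,0]], fingers=[255,255,255,255,255,255])

```text
clock: 4.68
ee_pos: [496.9, -227.8, 133.0]
eef_rot: [[-0.782, 0.624, -0.0], [0.624, 0.782, 0.0], [0.0, -0.0, -1.0]]
ft_force: [0.2, 0.7, -1.7]
finger_gap: 12.0
```

Run:
```python
from h import *
from plant import env
s=env.sense(); print(s['clock'],s['ee_pos'],s['ft_force'],s['torque'],s['finger_gap'])
```

```text
4.675 [ 496.8953864  -227.82211706  132.97492572] [ 0.22419307  0.6631977  -1.70565806] [-0.00140279 -0.00658934 -0.0031099 ] 11.995354706548282
```

Request:
servo_tool(linear=[[0,0,-2],[0,0,-6],[0,0,-10.7],[0,0,-10.7],[0,0,-10.7]], rotation=[[0,0,0],[0,0,0],[0,0,0],[0,0,0],[0,0,0]], fingers=[255,255,255,255,255])

```text
clock: 5.3
ee_pos: [496.6, -227.6, 239.5]
eef_rot: [[-0.782, 0.624, -0.0], [0.624, 0.782, 0.0], [0.001, -0.0, -1.0]]
ft_force: [0.1, 0.6, -1.0]
finger_gap: 11.9
```

Run:
```python
from h import *
from plant import env
s=env.sense(); d=env.snapshot("wrist"); cv2.imwrite("pics/w2.png",d["img"][:,:,::-1])
print(s['clock'],s['ee_pos'],s['ft_force'],s['torque'],s['finger_gap'],plan(s,[568,210,245],87.3))
```

```text
5.3 [ 496.605376   -227.63357284  239.47811001] [ 0.12928358  0.56274912 -1.01890643] [-0.01735937 -0.0191353   0.03048526] 11.89595509031557 ([21.71, 38.67, -0.54], [0.0, -0.03, -35.87])
```

View pics/w2.png

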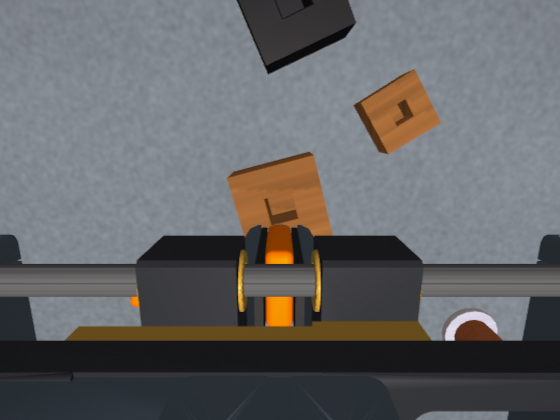

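Request:
servo_tool(linear=[[21.7,38.7,-5.1],[21.7,38.7,-5.1],[21.7,38.7,-5.1],[21.7,38.7,-5.1],[21.7,38.7,-5.1],[21.7,38.7,-5.1],[21.7,38.7,-5.1],[21.7,38.7,-5.1],[21.7,38.7,-5.1],[21.7,38.7,-5.1],[21.7,38.7,-5.1],[21.7,38.7,-5.1]], rotation=[[0,0,-4],[0,0,-10],[0,0,-18],[0,0,-26],[0,0,-32],[0,0,-35.9],[0,0,-35.9],[0,0,-35.9],[0,0,-35.9],[0,0,-35.9],[0,0,-35.9],[0,0,-35.9]], fingers=[255,255,255,255,255,255,255,255,255,255,255,255])

```text
clock: 6.85
ee_pos: [568.6, 209.2, 291.0]
eef_rot: [[-0.999, 0.048, -0.0], [0.048, 0.999, -0.0], [0.0, -0.0, -1.0]]
ft_force: [-0.9, -0.3, -1.1]
finger_gap: 12.2
```

Run:
```python
from h import *
from plant import env
import pickle
s=env.sense(); print(s['clock'],s['ee_pos'],np.round(s['joint_velocities'],2))
s=env.sense();d=env.snapshot("wrist"); cv2.imwrite("pics/w3.png",d["img"][:,:,::-1]); pickle.dump((s,d),open("w3.pkl","wb"))
print(s['clock'],s['ee_pos'],s['ft_force'],s['torque'],s['finger_gap'],plan(s,[568,210,290],87.3))
crop('pics/w3.png','pics/w3c.png',200,140,360,260,5)
```

```text
6.85 [568.61191692 209.21274521 290.99759656] [ 0.42 -0.04 -0.16  0.01  0.1   0.02]
6.85 [568.61191692 209.21274521 290.99759656] [-0.93462321 -0.29172012 -1.13633493] [0.01447526 0.00440616 0.01222201] 12.166947076559422 ([0.06, 0.08, 0.1], [-0.0, -0.01, -0.04])
```

View pics/w3.png

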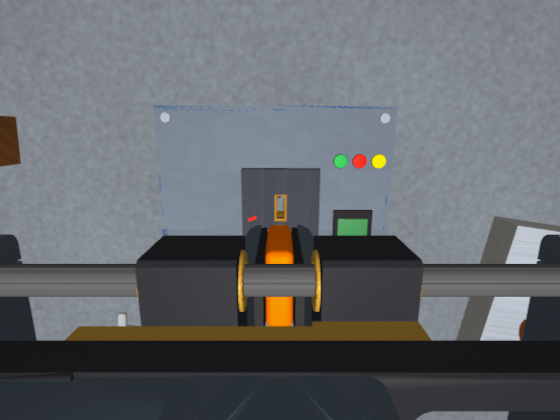

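View pics/w3c.png

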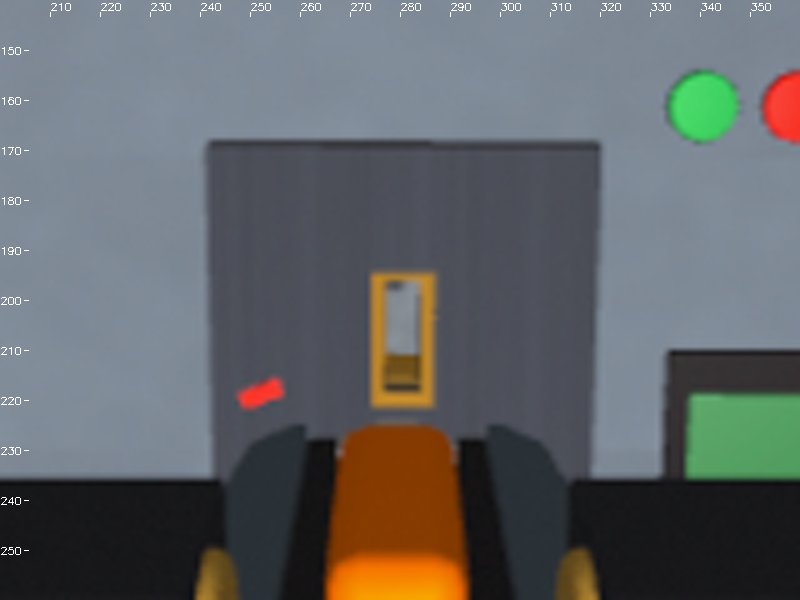

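Run:
```python
from h import *
import pickle
s,d=pickle.load(open("w3.pkl","rb")); kw=dict(k=d['K'],rv=d['rvec'],tv=d['tvec'])
Rt=np.array(s['eef_rot']);p=np.array(s['ee_pos'])
def f(P,z):return np.array([(lambda w:np.r_[w[:2],(Rt.T@(w-p))[:2]])(onz(0,200+u/5,140+v/5,z,**kw)) for u,v in P])
def rep(n,q): print(n,q.mean(0).round(2),[(round(float(np.linalg.norm(e[:2])),1),round(float(np.degrees(np.arctan2(e[1],e[0]))),1)) for e in np.roll(q,-1,0)-q])
rep('funnel',f([(371,273),(436,273),(436,407),(371,407)],98))
rep('slot3',f([(383,280),(421,280),(421,391),(383,391)],95))
rep('bez',f([(208,143),(600,143)],98)); print(f([(214,450),(592,450),(208,143),(600,143)],98).round(1))
# key head: top at TCP-88+48 => z = p2-40 ; flange z
rep('headtop',f([(328,560),(468,560)],p[2]-40))
rep('headnear bottom',f([(337,440),(456,440)],p[2]-60))
```

```text
funnel [5.6820e+02 2.1057e+02 4.5000e-01 1.3500e+00] [(11.0, 87.3), (23.4, -2.4), (11.2, -92.8), (23.4, 177.1)]
slot3 [568.06 210.34   0.58   1.11] [(6.5, 87.3), (19.6, -2.5), (6.6, -92.8), (19.6, 177.2)]
bez [534.66 212.22  34.03   1.4 ] [(64.9, 87.3), (64.9, -92.7)]
[[586.  177.  -18.9 -31.4]
 [589.1 242.2 -19.   33.9]
 [533.1 179.8  34.  -31. ]
 [536.2 244.6  34.   33.8]]
headtop [5.5094e+02 2.1012e+02 1.7690e+01 7.0000e-02] [(11.4, 87.2), (11.4, -92.8)]
headnear bottom [ 5.4667e+02  2.1023e+02  2.1960e+01 -3.0000e-02] [(10.9, 87.2), (10.9, -92.8)]
```

Request:
servo_tool(linear=[[0.05,0.12,3.5],[0.05,0.12,6.9],[0.05,0.12,6.9],[0.05,0.12,6.9],[0.05,0.12,6.9]], rotation=[[0,0,0],[0,0,0],[0,0,0],[0,0,0],[0,0,0]], fingers=[255,255,255,255,255])

```text
clock: 7.52
ee_pos: [568.8, 211.4, 223.5]
eef_rot: [[-0.999, 0.047, 0.002], [0.047, 0.999, 0.001], [-0.002, 0.001, -1.0]]
ft_force: [-0.7, 1.0, -0.5]
finger_gap: 11.5
```

```bash
cat > st.py <<'E'
from h import *
from plant import env
import sys
s=env.sense(); a=list(map(float,sys.argv[1:]))
print(s['clock'],np.round(s['ee_pos'],2),'F',np.round(s['ft_force'],2),'T',np.round(s['torque'],3),round(s['finger_gap'],2),'yaw',np.degrees(np.arctan2(s['eef_rot'][1][1],s['eef_rot'][0][1])).round(2),plan(s,a[:3],a[3]))
E
python3 st.py 568.1 210.4 186 87.3
```

```text
7.525 [568.78 211.37 223.51] F [-0.67  0.97 -0.54] T [ 0.055 -0.023  0.014] 11.51 yaw 87.32 ([0.07, -0.1, 3.75], [0.04, 0.12, 0.02])
```

Request:
servo_tool(linear=[[0.0,0,0.2],[0.0,0,0.2],[0.0,0,0.2]], rotation=[[0,0,0],[0,0,0],[0,0,0]], fingers=[255,255,255])

```text
clock: 7.9
ee_pos: [568.2, 211.3, 220.1]
eef_rot: [[-0.999, 0.047, 0.0], [0.047, 0.999, 0.0], [-0.0, 0.0, -1.0]]
ft_force: [-1.1, -0.4, -1.2]
finger_gap: 11.8
```

```bash
python3 st.py 568.1 210.4 186 87.3
```

```text
7.9 [568.16 211.27 220.13] F [-1.09 -0.44 -1.19] T [0.04  0.04  0.048] 11.81 yaw 87.32 ([0.0, -0.09, 3.41], [0.0, 0.01, 0.02])
```

Correct y by −0.9 mm and descend slowly into the funnel.

Request:
servo_tool(linear=[[0.0,-0.08,0],[0.0,-0.08,0.2],[0.0,-0.08,0.4],[0.0,-0.08,0.6],[0.0,-0.08,0.75],[0,-0.08,0.85],[0,-0.08,0.9],[0,-0.08,0.9]], rotation=[[0,0,0],[0,0,0],[0,0,0],[0,0,0],[0,0,0],[0,0,0],[0,0,0],[0,0,0]], fingers=[255,255,255,255,255,255,255,255])

```text
clock: 8.9
ee_pos: [568.1, 210.4, 211.0]
eef_rot: [[-0.999, 0.047, 0.0], [0.047, 0.999, -0.0], [-0.0, -0.0, -1.0]]
ft_force: [-0.6, 0.1, -0.8]
finger_gap: 11.8
```

```bash
python3 st.py 568.1 210.4 186 87.3
```

```text
8.9 [568.1  210.45 211.01] F [-0.59  0.12 -0.82] T [ 0.038 -0.012 -0.027] 11.8 yaw 87.32 ([0.0, -0.0, 2.5], [-0.0, 0.0, 0.02])
```

Request:
servo_tool(linear=[[0,0,0.1],[0,0,0.2],[0,0,0.3],[0,0,0.4],[0,0,0.5],[0,0,0.5]], rotation=[[0,0,0],[0,0,0],[0,0,0],[0,0,0],[0,0,0],[0,0,0]], fingers=[255,255,255,255,255,255])

```text
clock: 9.65
ee_pos: [568.1, 210.4, 205.9]
eef_rot: [[-0.999, 0.047, -0.0], [0.047, 0.999, -0.0], [0.0, -0.0, -1.0]]
ft_force: [-0.0, 0.5, -0.8]
finger_gap: 11.7
```

```bash
python3 st.py 568.1 210.4 186 87.3
```

```text
9.65 [568.05 210.44 205.9 ] F [-0.04  0.48 -0.79] T [ 0.013 -0.021 -0.035] 11.67 yaw 87.32 ([-0.01, -0.0, 1.99], [-0.0, -0.01, 0.02])
```

Request:
servo_tool(linear=[[0,0,0.15],[0,0,0.3],[0,0,0.45],[0,0,0.6],[0,0,0.8],[0,0,1.0],[0,0,1.2],[0,0,1.4],[0,0,1.5],[0,0,1.5]], rotation=[[0,0,0],[0,0,0],[0,0,0],[0,0,0],[0,0,0],[0,0,0],[0,0,0],[0,0,0],[0,0,0],[0,0,0]], fingers=[255,255,255,255,255,255,255,255,255,255])

```text
clock: 10.9
ee_pos: [568.1, 210.5, 190.9]
eef_rot: [[-0.999, 0.047, -0.0], [0.047, 0.999, -0.0], [0.0, -0.0, -1.0]]
ft_force: [1.1, 0.1, -0.5]
finger_gap: 11.5
```

```bash
python3 st.py 568.1 210.4 186 87.3
```

```text
10.9 [568.08 210.46 190.93] F [ 1.15  0.09 -0.46] T [0.025 0.    0.041] 11.47 yaw 87.33 ([-0.0, -0.01, 0.49], [-0.0, -0.01, 0.03])
```

Free so far. Last 5 mm gently until the flange touches.

Request:
servo_tool(linear=[[0,0,0.1],[0,0,0.2],[0,0,0.3],[0,0,0.4],[0,0,0.45],[0,0,0.48],[0,0,0.48]], rotation=[[0,0,0],[0,0,0],[0,0,0],[0,0,0],[0,0,0],[0,0,0],[0,0,0]], fingers=[255,255,255,255,255,255,255])

```text
clock: 11.78
ee_pos: [568.1, 210.5, 186.2]
eef_rot: [[-0.999, 0.047, 0.0], [0.047, 0.999, -0.0], [-0.0, -0.0, -1.0]]
ft_force: [-0.1, -0.5, -1.1]
finger_gap: 11.7
```

```bash
python3 st.py 568.1 210.4 186 87.3
```

```text
11.775 [568.11 210.47 186.2 ] F [-0.12 -0.46 -1.07] T [ 0.009  0.035 -0.038] 11.69 yaw 87.33 ([0.0, -0.01, 0.02], [-0.0, 0.0, 0.03])
```

Request:
servo_tool(linear=[[0,0,0.02],[0,0,0.04],[0,0,0.06],[0,0,0.06]], rotation=[[0,0,0],[0,0,0],[0,0,0],[0,0,0]], fingers=[255,255,255,255])

```text
clock: 12.28
ee_pos: [568.1, 210.5, 185.9]
eef_rot: [[-0.999, 0.047, 0.0], [0.047, 0.999, 0.0], [-0.0, 0.0, -1.0]]
ft_force: [-1.4, -0.3, 5.0]
finger_gap: 11.6
```

```bash
python3 st.py 568.1 210.4 186 87.3
```

```text
12.275 [568.12 210.45 185.92] F [-1.38 -0.26  4.98] T [-0.044  0.31  -0.006] 11.59 yaw 87.33 ([0.0, -0.01, -0.01], [0.0, 0.01, 0.03])
```

Request:
servo_tool(linear=[[0,0,-0.03],[0,0,-0.03],[0,0,-0.03],[0,0,-0.03],[0,0,-0.03],[0,0,-0.03],[0,0,-0.03],[0,0,-0.03],[0,0,-0.03],[0,0,-0.03],[0,0,-0.03],[0,0,-0.03]], rotation=[[0,0,1],[0,0,2.5],[0,0,4],[0,0,6],[0,0,8],[0,0,11],[0,0,14],[0,0,17],[0,0,20],[0,0,23],[0,0,25],[0,0,25]], fingers=[255,255,255,255,255,255,255,255,255,255,255,255])

```text
clock: 13.78
ee_pos: [568.1, 210.5, 185.9]
eef_rot: [[-0.885, 0.465, 0.0], [0.465, 0.885, 0.0], [-0.0, 0.0, -1.0]]
ft_force: [-0.4, 0.9, 3.4]
finger_gap: 12.0
```

```bash
python3 st.py 568.1 210.4 186 87.3
```

```text
13.775 [568.14 210.52 185.93] F [-0.35  0.94  3.41] T [ 0.191  0.171 -0.021] 11.95 yaw 62.31 ([-0.0, -0.01, -0.01], [0.01, 0.0, -24.99])
```

Request:
servo_tool(linear=[[0,0,0],[0,0,0],[0,0,0],[0,0,0],[0,0,0],[0,0,0],[0,0,0],[0,0,0],[0,0,0],[0,0,0],[0,0,0],[0,0,0]], rotation=[[0,0,3],[0,0,6],[0,0,10],[0,0,14],[0,0,18],[0,0,22],[0,0,26],[0,0,30],[0,0,33],[0,0,36],[0,0,38],[0,0,38]], fingers=[255,255,255,255,255,255,255,255,255,255,255,255])

```text
clock: 15.28
ee_pos: [568.4, 210.7, 185.9]
eef_rot: [[-0.412, 0.911, 0.001], [0.911, 0.412, 0.0], [0.0, 0.001, -1.0]]
ft_force: [2.6, 4.4, 0.4]
finger_gap: 12.0
```

```bash
python3 st.py 568.1 210.4 186 87.3
```

```text
15.275 [568.37 210.71 185.95] F [2.56 4.37 0.4 ] T [ 0.843 -0.416  0.067] 12.01 yaw 24.35 ([-0.02, -0.04, -0.01], [0.04, 0.02, -62.95])
```

Request:
servo_tool(linear=[[0.03,0.03,0],[0.03,0.03,0],[0.03,0.03,0],[0.03,0.03,0],[0.03,0.03,0],[0.03,0.03,0]], rotation=[[0,0,1],[0,0,2.5],[0,0,4],[0,0,5],[0,0,6],[0,0,6]], fingers=[255,255,255,255,255,255])

```text
clock: 16.02
ee_pos: [568.4, 210.9, 186.0]
eef_rot: [[-0.314, 0.949, 0.0], [0.949, 0.314, 0.0], [-0.0, 0.0, -1.0]]
ft_force: [4.1, 2.3, 2.1]
finger_gap: 11.9
```

```bash
python3 st.py 568.1 210.4 186 87.3
```

```text
16.025 [568.39 210.86 185.97] F [4.07 2.33 2.1 ] T [ 0.309 -0.879  0.04 ] 11.89 yaw 18.31 ([-0.03, -0.04, -0.0], [0.01, 0.02, -68.99])
```

Turned 69°, no stop torque yet. Continue in 1° steps with short calls.

Request:
servo_tool(linear=[[0.0,0.03,0],[0,0.03,0],[0,0.03,0],[0,0.03,0]], rotation=[[0,0,1],[0,0,2],[0,0,3],[0,0,3]], fingers=[255,255,255,255])

```text
clock: 16.52
ee_pos: [568.5, 210.9, 185.9]
eef_rot: [[-0.264, 0.965, -0.0], [0.965, 0.264, -0.0], [-0.0, -0.0, -1.0]]
ft_force: [2.1, 0.0, 4.1]
finger_gap: 11.8
```

```bash
python3 st.py 568.1 210.4 186 87.3
```

```text
16.525 [568.49 210.9  185.92] F [2.07 0.04 4.12] T [ 0.061 -0.451  0.044] 11.78 yaw 15.3 ([-0.04, -0.05, -0.01], [-0.01, -0.0, -72.0])
```

Request:
servo_tool(linear=[[0.0,0.02,0],[0,0.02,0],[0,0.02,0]], rotation=[[0,0,0.8],[0,0,1.5],[0,0,1.5]], fingers=[255,255,255])

```text
clock: 16.9
ee_pos: [568.6, 210.9, 185.9]
eef_rot: [[-0.238, 0.971, -0.0], [0.971, 0.238, -0.0], [-0.0, -0.0, -1.0]]
ft_force: [1.1, 0.6, 5.2]
finger_gap: 11.8
```

```bash
python3 st.py 568.1 210.4 186 87.3
```

```text
16.9 [568.58 210.93 185.92] F [1.15 0.58 5.23] T [-0.039 -0.258  0.018] 11.76 yaw 13.79 ([-0.04, -0.06, -0.01], [-0.02, -0.01, -73.51])
```

Request:
servo_tool(linear=[[0.0,0,0],[0,0,0],[0,0,0]], rotation=[[0,0,0.8],[0,0,1.5],[0,0,1.5]], fingers=[255,255,255])

```text
clock: 17.27
ee_pos: [568.6, 210.9, 185.9]
eef_rot: [[-0.213, 0.977, -0.0], [0.977, 0.213, -0.0], [-0.0, -0.0, -1.0]]
ft_force: [2.3, -0.4, 5.5]
finger_gap: 12.1
```

```bash
python3 st.py 568.1 210.4 186 87.3
```

```text
17.275 [568.62 210.93 185.95] F [ 2.35 -0.35  5.51] T [-0.077 -0.267  0.022] 12.07 yaw 12.29 ([-0.04, -0.06, -0.01], [-0.02, -0.01, -75.01])
```

Request:
servo_tool(linear=[[0.0,0,0],[0,0,0],[0,0,0]], rotation=[[0,0,0.7],[0,0,1.2],[0,0,1.2]], fingers=[255,255,255])

```text
clock: 17.65
ee_pos: [568.6, 211.0, 185.9]
eef_rot: [[-0.193, 0.981, -0.0], [0.981, 0.193, -0.0], [-0.0, -0.0, -1.0]]
ft_force: [1.1, -0.1, 4.5]
finger_gap: 11.7
```

```bash
python3 st.py 568.1 210.4 186 87.3
```

```text
17.65 [568.6  210.95 185.92] F [ 1.06 -0.07  4.54] T [-0.04  -0.288  0.137] 11.74 yaw 11.1 ([-0.04, -0.06, -0.01], [-0.02, -0.01, -76.2])
```

Request:
servo_tool(linear=[[0.0,0,0],[0,0,0],[0,0,0]], rotation=[[0,0,0.3],[0,0,0.6],[0,0,0.6]], fingers=[255,255,255])

```text
clock: 18.02
ee_pos: [568.6, 211.0, 185.9]
eef_rot: [[-0.182, 0.983, -0.0], [0.983, 0.182, -0.0], [-0.0, -0.0, -1.0]]
ft_force: [0.6, -0.6, 4.2]
finger_gap: 11.8
```

```bash
python3 st.py 568.1 210.4 186 87.3;  python3 - <<'E'
from plant import env
import cv2
from h import crop
for n in("side","scene"):
  cv2.imwrite(f"pics/{n}t.png",env.snapshot(n)["img"][:,:,::-1])
E
```

```text
18.025 [568.64 210.95 185.94] F [ 0.6  -0.64  4.18] T [-0.049 -0.295  0.293] 11.8 yaw 10.51 ([-0.04, -0.06, -0.01], [-0.02, -0.0, -76.79])
```

Request:
servo_tool(linear=[[0,0,0],[0,0,0],[0,0,0],[0,-0.01,0],[-0.01,-0.03,0],[-0.02,-0.04,0],[-0.03,-0.05,0],[-0.03,-0.05,0],[-0.03,-0.05,0],[-0.03,-0.05,0],[-0.03,-0.05,0],[-0.03,-0.05,0]], rotation=[[0,0,-3],[0,0,-7],[0,0,-11],[0,0,-15],[0,0,-19],[0,0,-23],[0,0,-27],[0,0,-31],[0,0,-35],[0,0,-39],[0,0,-42],[0,0,-42]], fingers=[255,255,255,255,255,255,255,255,255,255,255,255])

```text
clock: 19.62
ee_pos: [568.0, 210.7, 185.9]
eef_rot: [[-0.794, 0.608, -0.001], [0.608, 0.794, 0.0], [0.001, -0.0, -1.0]]
ft_force: [-0.0, 1.7, 6.3]
finger_gap: 11.7
```

```bash
python3 st.py 568.1 210.4 186 87.3
```

```text
19.625 [567.97 210.67 185.91] F [-0.02  1.68  6.28] T [ 0.298  0.001 -0.011] 11.71 yaw 52.54 ([-0.03, -0.01, -0.01], [-0.01, -0.04, -34.76])
```

Request:
servo_tool(linear=[[0,0,-0.02],[0,0,-0.02],[0,0,-0.02],[0,0,-0.02],[0,0,-0.02],[-0.01,0,-0.02],[-0.01,0,-0.02],[-0.02,0,-0.02],[-0.02,0,-0.02],[-0.02,0,-0.02],[-0.02,0,-0.02],[-0.02,0,-0.02]], rotation=[[0,0,-3],[0,0,-7],[0,0,-11],[0,0,-15],[0,0,-19],[0,0,-23],[0,0,-27],[0,0,-30],[0,0,-33],[0,0,-35],[0,0,-37],[0,0,-37]], fingers=[255,255,255,255,255,255,255,255,255,255,255,255])

```text
clock: 21.12
ee_pos: [567.9, 210.3, 185.9]
eef_rot: [[-1.0, 0.008, -0.001], [0.008, 1.0, -0.0], [0.001, -0.0, -1.0]]
ft_force: [-0.4, -0.6, 4.8]
finger_gap: 11.8
```

```bash
python3 st.py 568.1 210.4 186 87.3
```

```text
21.125 [567.89 210.29 185.94] F [-0.45 -0.64  4.82] T [-0.124  0.096 -0.036] 11.78 yaw 89.53 ([-0.02, 0.01, -0.01], [-0.03, -0.07, 2.23])
```

Request:
servo_tool(linear=[[0,0,0],[0,0,0],[0,0,0],[0,0,0]], rotation=[[0,0,-1.2],[0,0,-2.4],[0,0,-3.2],[0,0,-3.2]], fingers=[255,255,255,255])

```text
clock: 21.62
ee_pos: [567.9, 210.2, 185.9]
eef_rot: [[-0.999, -0.047, -0.001], [-0.047, 0.999, -0.001], [0.001, -0.0, -1.0]]
ft_force: [0.2, -0.6, 4.5]
finger_gap: 11.7
```

```bash
python3 st.py 568.1 210.4 186 87.3
```

```text
21.625 [567.9  210.23 185.94] F [ 0.23 -0.6   4.47] T [-0.228  0.143 -0.072] 11.72 yaw 92.71 ([-0.02, 0.02, -0.01], [-0.03, -0.08, 5.41])
```

Request:
servo_tool(linear=[[0,0,0],[0,0,0],[0,0,0]], rotation=[[0,0,-0.6],[0,0,-1.0],[0,0,-1.0]], fingers=[255,255,255])

```text
clock: 22.0
ee_pos: [567.9, 210.2, 186.0]
eef_rot: [[-0.998, -0.064, -0.001], [-0.064, 0.998, -0.001], [0.001, -0.0, -1.0]]
ft_force: [-0.7, -1.3, 5.4]
finger_gap: 12.0
```

```bash
python3 st.py 568.1 210.4 186 87.3
```

```text
22.0 [567.91 210.24 185.95] F [-0.68 -1.35  5.38] T [-0.179  0.049 -0.173] 12.0 yaw 93.7 ([-0.02, 0.01, -0.0], [-0.03, -0.08, 6.4])
```

Request:
servo_tool(linear=[[0,0,0],[-0.02,0.01,-0.02],[-0.02,0.01,-0.04],[-0.02,0.01,-0.04]], rotation=[[0,0,3],[0,0,6.3],[0,0,6.3],[0,0,6.3]], fingers=[255,255,255,255])

```text
clock: 22.5
ee_pos: [568.2, 210.5, 186.2]
eef_rot: [[-0.999, 0.044, -0.001], [0.044, 0.999, -0.0], [0.001, -0.0, -1.0]]
ft_force: [0.8, 0.2, -0.9]
finger_gap: 11.6
```

```bash
python3 st.py 568.1 210.4 200 87.3
```

```text
22.5 [568.24 210.49 186.16] F [ 0.8   0.16 -0.89] T [ 0.032 -0.026 -0.042] 11.57 yaw 87.49 ([0.01, -0.01, -1.38], [-0.02, -0.06, 0.19])
```

Request:
servo_tool(linear=[[0,0,-0.1],[0,0,-0.3],[0,0,-0.5],[0,0,-0.7],[0,0,-0.9],[0,0,-1.0],[0,0,-1.0]], rotation=[[0,0,0.2],[0,0,0.2],[0,0,0.2],[0,0,0.2],[0,0,0.2],[0,0,0.2],[0,0,0.2]], fingers=[255,255,255,255,255,255,255])

```text
clock: 23.38
ee_pos: [568.4, 210.6, 196.5]
eef_rot: [[-0.999, 0.048, -0.001], [0.048, 0.999, -0.0], [0.001, -0.0, -1.0]]
ft_force: [-5.1, 0.5, 0.2]
finger_gap: 11.9
```

```bash
python3 st.py 568.1 210.4 200 87.3
```

```text
23.375 [568.38 210.6  196.5 ] F [-5.1   0.48  0.18] T [ 0.006  1.173 -0.033] 11.95 yaw 87.23 ([0.03, -0.02, -0.35], [-0.0, -0.03, -0.07])
```

Request:
servo_tool(linear=[[0.04,-0.01,0],[0.04,-0.01,0],[0.04,-0.01,-0.3],[0.04,-0.01,-0.6],[0.04,-0.01,-0.9],[0.04,-0.01,-1.2],[0.04,-0.01,-1.2]], rotation=[[0,0,0],[0,0,0],[0,0,0],[0,0,0],[0,0,0],[0,0,0],[0,0,0]], fingers=[255,255,255,255,255,255,255])

```text
clock: 24.25
ee_pos: [568.4, 210.6, 208.9]
eef_rot: [[-0.999, 0.048, 0.001], [0.048, 0.999, 0.0], [-0.001, 0.0, -1.0]]
ft_force: [-3.0, 0.9, 1.0]
finger_gap: 11.5
```

```bash
python3 st.py 568.1 210.4 200 87.3
```

```text
24.25 [568.36 210.58 208.91] F [-3.03  0.91  1.02] T [0.064 0.8   0.068] 11.53 yaw 87.23 ([0.03, -0.02, 0.89], [0.01, 0.03, -0.07])
```

Request:
servo_tool(linear=[[0.02,0,-0.5],[0.02,0,-1.0],[0.02,0,-2],[0.02,0,-4],[0.02,0,-6],[0.02,0,-6]], rotation=[[0,0,0],[0,0,0],[0,0,0],[0,0,0],[0,0,0],[0,0,0]], fingers=[255,255,255,255,255,255])

```text
clock: 25.0
ee_pos: [568.8, 210.8, 270.4]
eef_rot: [[-0.999, 0.048, 0.003], [0.048, 0.999, 0.001], [-0.003, 0.001, -1.0]]
ft_force: [0.3, -0.2, -1.1]
finger_gap: 11.7
```

```bash
python3 st.py 498.1 -226.9 250 51.5;  python3 - <<'E'
from plant import env
import cv2
from h import crop
cv2.imwrite("pics/w5.png",env.snapshot("wrist")["img"][:,:,::-1]);cv2.imwrite("pics/s5.png",env.snapshot("side")["img"][:,:,::-1])
crop("pics/w5.png","pics/w5c.png",200,140,360,330,3)
crop("pics/s5.png","pics/s5c.png",200,30,340,200,3)
E
```

```text
25.0 [568.84 210.75 270.39] F [ 0.33 -0.23 -1.14] T [ 0.059 -0.006 -0.074] 11.73 yaw 87.23 ([4.95, -44.06, 1.98], [0.12, 0.17, 35.73])
```

View pics/w5c.png

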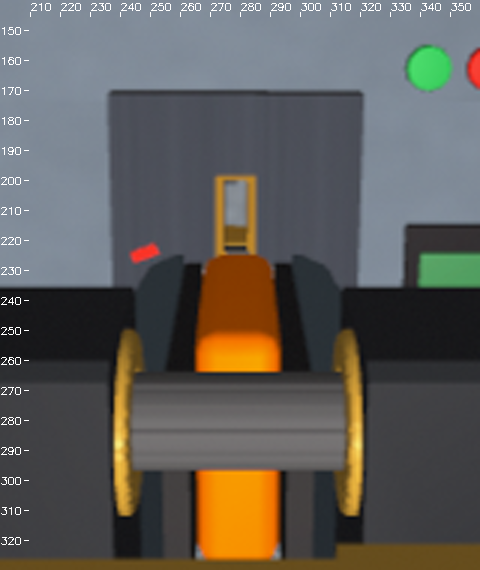

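View pics/s5c.png

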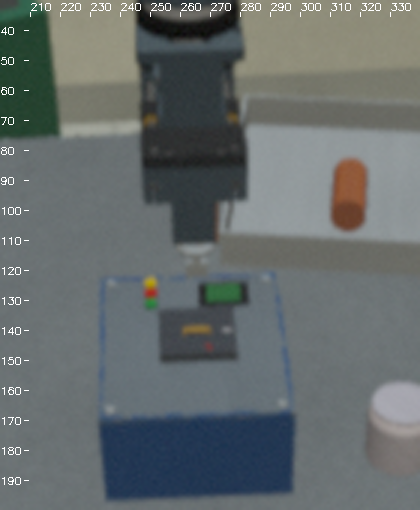

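Request:
servo_tool(linear=[[4.9,-44.0,-1.5],[4.9,-44.0,-1.5],[4.9,-44.0,-1.5],[4.9,-44.0,-1.5],[4.9,-44.0,-1.5],[4.9,-44.0,-1.5],[4.9,-44.0,-1.5],[4.9,-44.0,-1.5],[4.9,-44.0,-1.5],[4.9,-44.0,-1.5],[4.9,-44.0,-1.5],[4.9,-44.0,-1.5]], rotation=[[0,0,4],[0,0,10],[0,0,18],[0,0,26],[0,0,32],[0,0,35.7],[0,0,35.7],[0,0,35.7],[0,0,35.7],[0,0,35.7],[0,0,35.7],[0,0,35.7]], fingers=[255,255,255,255,255,255,255,255,255,255,255,255])

```text
clock: 26.6
ee_pos: [498.0, -225.8, 283.5]
eef_rot: [[-0.784, 0.621, -0.0], [0.621, 0.784, 0.0], [0.0, -0.0, -1.0]]
ft_force: [0.1, 0.6, -1.5]
finger_gap: 11.6
```

```bash
python3 st.py 498.1 -226.9 250 51.5;  python3 - <<'E'
from plant import env
import cv2,pickle
from h import crop
s=env.sense();d=env.snapshot("wrist"); pickle.dump((s,d),open("w6.pkl","wb"))
cv2.imwrite("pics/w6.png",d["img"][:,:,::-1])
crop("pics/w6.png","pics/w6c.png",210,120,350,240,5)
E
```

```text
26.6 [ 497.99 -225.84  283.51] F [ 0.12  0.59 -1.46] T [0.019 0.008 0.007] 11.56 yaw 51.59 ([-0.07, -0.08, 3.35], [-0.0, -0.0, 0.09])
```

View pics/w6c.png

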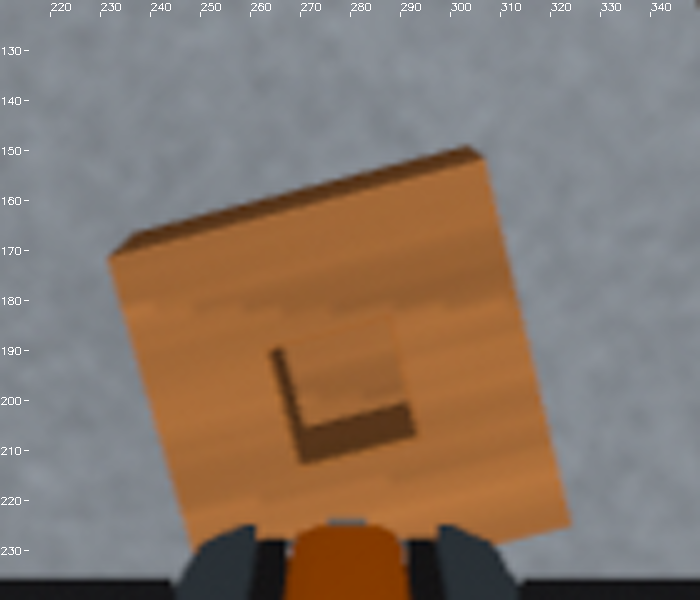

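Run:
```python
from h import *
import pickle
s,d=pickle.load(open("w6.pkl","rb")); kw=dict(k=d['K'],rv=d['rvec'],tv=d['tvec'])
q=np.array([onz(0,210+u/5,120+v/5,45,**kw)[:2] for u,v in [(270,349),(300,465),(416,436)]])
print(q, q[[0,2]].mean(0), np.linalg.norm(np.diff(q,axis=0),axis=1))
```

```text
[[ 482.33641137 -232.72546852]
 [ 504.1155407  -242.71972395]
 [ 513.7345993  -221.11220828]] [ 498.03550534 -226.9188384 ] [23.96279649 23.65187143]
```

Request:
servo_tool(linear=[[-0.07,-0.08,4],[-0.07,-0.08,8],[-0.07,-0.08,10],[-0.07,-0.08,10],[-0.07,-0.08,10]], rotation=[[0,0,0],[0,0,0],[0,0,0],[0,0,0],[0,0,0]], fingers=[255,255,255,255,255])

```text
clock: 27.28
ee_pos: [498.3, -227.8, 184.4]
eef_rot: [[-0.783, 0.622, 0.001], [0.622, 0.783, -0.001], [-0.001, 0.0, -1.0]]
ft_force: [-0.2, 0.4, -0.8]
finger_gap: 11.8
```

```bash
python3 st.py 498 -226.9 133 51.5
```

```text
27.275 [ 498.28 -227.79  184.39] F [-0.24  0.43 -0.76] T [-0.072 -0.017 -0.015] 11.77 yaw 51.54 ([0.08, 0.05, 5.14], [0.01, 0.06, 0.04])
```

Request:
servo_tool(linear=[[0.05,0.05,1],[0.05,0.05,2],[0.05,0.05,2.5],[0.05,0.05,3.0],[0.05,0.05,3.5],[0.05,0.05,4.0],[0.05,0.05,4.4],[0.05,0.05,4.8],[0.05,0.05,5.0],[0.05,0.05,5.0]], rotation=[[0,0,0],[0,0,0],[0,0,0],[0,0,0],[0,0,0],[0,0,0],[0,0,0],[0,0,0],[0,0,0],[0,0,0]], fingers=[255,255,255,255,255,255,255,255,255,255])

```text
clock: 28.52
ee_pos: [497.7, -226.9, 133.4]
eef_rot: [[-0.783, 0.622, -0.0], [0.622, 0.783, 0.0], [0.0, -0.0, -1.0]]
ft_force: [0.2, -0.5, -0.0]
finger_gap: 11.7
```

```bash
python3 st.py 498 -226.9 133 51.5
```

```text
28.525 [ 497.75 -226.92  133.43] F [ 0.15 -0.52 -0.02] T [-0.017 -0.02  -0.055] 11.73 yaw 51.53 ([-0.02, 0.02, 0.04], [-0.0, -0.01, 0.03])
```

Lower the last half millimetre to contact, then release.

Request:
servo_tool(linear=[[0,0,0.03],[0,0,0.05],[0,0,0.06],[0,0,0.06]], rotation=[[0,0,0],[0,0,0],[0,0,0],[0,0,0]], fingers=[255,255,255,255])

```text
clock: 29.02
ee_pos: [497.8, -227.0, 133.0]
eef_rot: [[-0.783, 0.622, 0.0], [0.622, 0.783, -0.0], [-0.0, 0.0, -1.0]]
ft_force: [-0.2, -0.7, 0.1]
finger_gap: 11.8
```

```bash
python3 st.py 498 -226.9 133 51.5
```

```text
29.025 [ 497.81 -226.97  133.  ] F [-0.16 -0.65  0.06] T [-0.019  0.11   0.041] 11.8 yaw 51.52 ([-0.01, 0.02, -0.0], [0.0, 0.01, 0.02])
```

Request:
servo_tool(linear=[[0,0,0.01],[0,0,0.01],[0,0,0.01],[0,0,0.01],[0,0,0.01],[0,0,0.01],[0,0,0.01],[0,0,0.01]], rotation=[[0,0,0],[0,0,0],[0,0,0],[0,0,0],[0,0,0],[0,0,0],[0,0,0],[0,0,0]], fingers=[255,220,180,120,100,80,80,80])

```text
clock: 30.02
ee_pos: [497.8, -226.9, 132.8]
eef_rot: [[-0.783, 0.622, 0.0], [0.622, 0.783, -0.0], [-0.0, -0.0, -1.0]]
ft_force: [-0.3, 0.2, -0.1]
finger_gap: 62.5
```

```bash
python3 st.py 498 -226.9 133 51.5
```

```text
30.025 [ 497.79 -226.92  132.82] F [-0.3   0.22 -0.14] T [-0.03  -0.006 -0.   ] 62.52 yaw 51.53 ([-0.02, 0.01, -0.02], [-0.0, 0.0, 0.03])
```

Request:
servo_tool(linear=[[0,0,-3],[0,0,-7],[0,0,-12.7],[0,0,-12.7],[0,0,-12.7]], rotation=[[0,0,0],[0,0,0],[0,0,0],[0,0,0],[0,0,0]], fingers=[40,0,0,0,0])

```text
clock: 30.65
ee_pos: [497.5, -226.8, 259.6]
eef_rot: [[-0.783, 0.622, -0.0], [0.622, 0.783, 0.0], [0.0, -0.0, -1.0]]
ft_force: [-0.1, 0.8, -0.8]
finger_gap: 91.2
```

Run:
```python
from plant import env
import cv2
from h import *
s=env.sense();print(s['clock'],s['ee_pos'])
for n in("wrist","scene","side"): cv2.imwrite(f"pics/{n}9.png",env.snapshot(n)["img"][:,:,::-1])
a=cv2.imread("pics/wrist9.png"); b=cv2.imread("pics/side9.png")
crop("pics/wrist9.png","pics/w9c.png",220,145,335,260,5)
cv2.imwrite("pics/both9.png",cv2.resize(np.hstack([cv2.imread("pics/scene9.png"),b]),(800,300)))
crop("pics/scene9.png","pics/sc9c.png",295,240,460,400,4)
crop('pics/side9.png','pics/sd9c.png',220,270,340,370,6)
```

```text
30.65 [ 497.54274422 -226.79503782  259.63704823]
```

View pics/w9c.png

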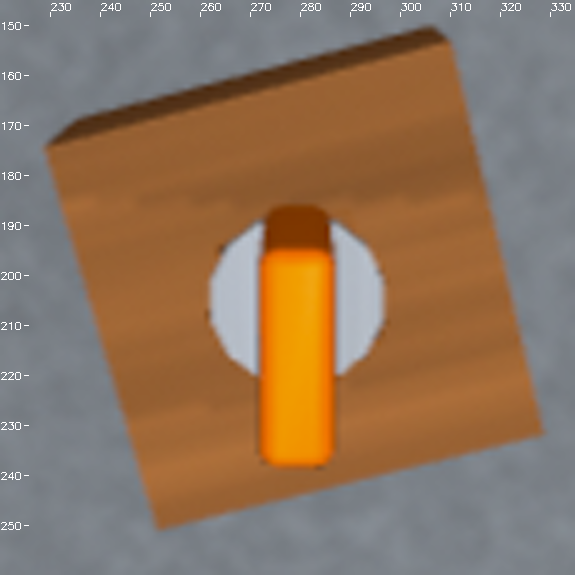

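View pics/both9.png

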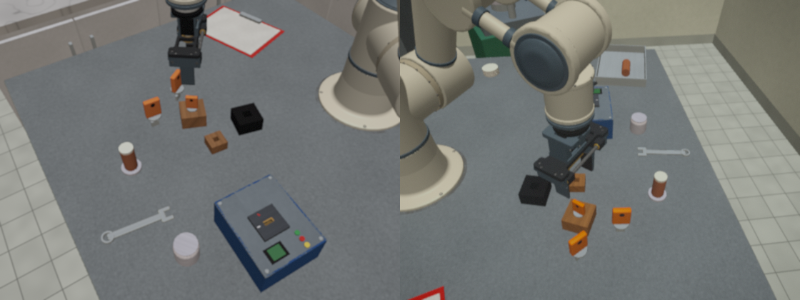

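View pics/sd9c.png

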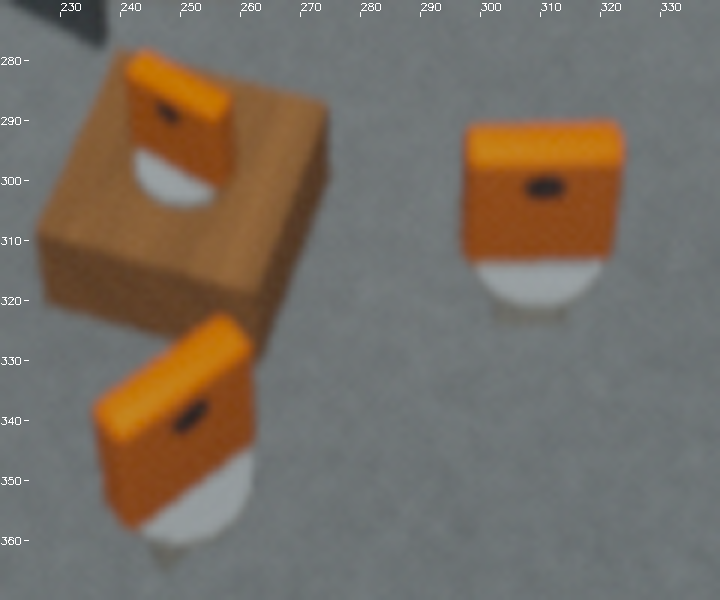

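View pics/sc9c.png

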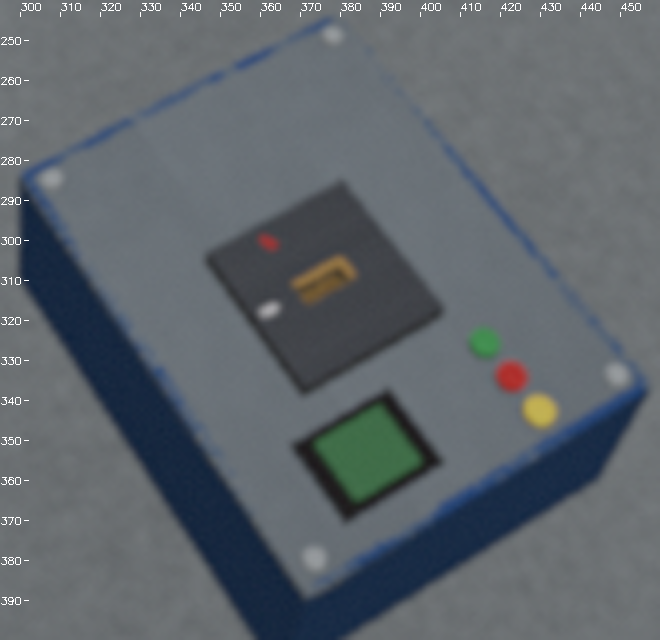

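```bash
python3 -c "
from plant import env
print(env.sign_off())"
```

```text
the job is handed in; nothing more can be done
None
```

I reset the switch and handed the job in at about 31 s of the 72 s allowed; the sign-off reports no verdict.

- **Insertion:** I took the smallest key from the large brown stand and found the slot in the wrist camera. The key slid freely to the flange, seating with about 5 N.
- **Turn to the stop:** I turned it clockwise until the torque rose to 0.29 N m at about 77° of key turn. That matches the 1.2 rad stop plus the play. Side forces during the turn were up to about 5 N, and I eased them by shifting the tool slightly.
- **Back home and out:** I turned it back to about 6° past home, where the torque rose to 0.17 N m, which I took as the home stop. I then centred it and drew it out. There was a 5 N sideways drag on the way out, which I also eased.
- **Return to the stand:** I lowered it to the original grasp height and released it. No clear contact force showed as the flange came down, so that it is fully down rests on the height and the pictures.

In the last pictures the key sits upright with its flange on the stand, in the same place as at the start. The console slot looks unchanged, and I saw no change in the other things on the bench. The barrel's angle is not measured directly: I judged it home from the torque, the free withdrawal and the slot's appearance.

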